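# Show which lunch box latch is open, then push it shut

## Robot

A 6-joint arm with a two-finger parallel gripper is mounted at the origin on the work surface. World frame = base frame: x ahead of the robot, y to its left, z up, the work surface at z = 0. Lengths are in m, angles in rad, forces in N, time in s.
With the tool pointing down it reaches from about 0.25 to 0.8 m from the base axis. Payload 8.5 kg.
Tool frame: the origin (TCP) lies between the finger pads, 19 mm behind the fingertips; this is the grasp point; z points along the fingers, y is the line along which they close (so a half turn about z gives the same grasp; the last joint's range is limited). The gripper opens to 85 mm and grips with 20 to 120 N. Pads are 22 mm wide; open, the fingers measure 114 mm over their backs; the gripper's body (76 mm by 85 mm) begins 54 mm behind the grasp point. The pads swing forward as they close: fully open they stand 13 mm farther back than shut.
Start: joints at [0, 0.238, -0.013, 1.319, 0, 1.571], TCP at [0.525, -0, 0.25] pointing down, gripper open.
Joint ranges: [-2.66, 2.66], [-1.03, 1.9], [-1.14, 1.46], [-1.82, 2.27], [-1.45, 1.34], [-3.14, 3.14]. Speed limits (rad/s): [2.22, 2.22, 2.79, 3.14, 3.14, 3.14].

## Interface

Orientations are given as a unit quaternion [x, y, z, w].
In Python, from cell import arm gives the robot as it stands. The module is installed in compiled form; this text tells all that it offers. Calls block until the motion is done:
- arm.move_pose(position, orientation): joint-space move of the TCP to a pose.
- arm.servo_line(position, rot=None, feed=0.15, stop_force=None): straight line of the TCP; rot=None keeps the orientation; feed is the mean speed in m/s. With stop_force (N) it stops when the force on the tool has changed by that much, and returns True; else False.
- arm.move_j(angles): joint-space move.
- arm.grip(opening, squeeze=None): finger opening in m; squeeze is the grip in N (None keeps the last); returns when the fingers have stopped.
- arm.hold(seconds).
- arm.ik(position, orientation): joint angles nearest the present ones, or None.
- arm.camera(name): name is "scene" or "side" or "wrist"; returns a dict with "color" (384x512x3 uint8, red, green, blue), "fx", "fy", "cx", "cy" (pixels), "rvec" (rotation vector, rad) and "tvec" (3), from world to camera coordinates, as OpenCV has them. Camera axes: x right, y down, z forward; pixel columns grow to the right and rows downward; lengths in m; the calibration is good to about 2 mm. A picture is of the moment at which its call begins. There is no depth.
A pose or a line that the arm cannot do raises arm.PlanningError and nothing moves.
- arm.finish_job(): hands the job in; it is judged then, once.
Readings, each from a call of its own:
- arm.current_time_s(): time.
- arm.current_joint_positions(): joint angles.
- arm.current_qvel(): joint speeds.
- arm.current_joint_efforts(): joint torques, N m.
- arm.current_position(): TCP position.
- arm.current_eef_rot(): TCP orientation.
- arm.current_contact_force(): force on the tool from outside, world axes, zero at the start.
- arm.current_moment(): the same for the moment, N m.
- arm.current_finger_gap(): finger opening in m.
- arm.current_grasp_force(): force on a finger pad.
Only numpy, scipy, OpenCV 4.12 (cv2) and the standard library are available. Lean on these libraries where they do the work, as an engineer would, in place of code of your own. Each camera call takes 0.05 s, during which the arm holds its last target. There are 200 camera calls.

## Task

One of the two blue latches on the yellow lunch box has been left open. Point it out to me first, with the fingertips held two or three centimetres straight above the open latch, touching nothing, for about two seconds; then push that latch with the fingertips until it lies flat against the side of the box, and move clear. Be gentle, do not shove, tip or lift the box, and leave the other latch shut and everything else on the desk as it is.

Things in the scene. Friction and masses are not known exactly. Their poses are not given: they have to be found in the camera images.
- lunchbox: Closed yellow lunch box, loose, 0.85 kg, 150 (x) x 100 (y) x 65 mm high, on a fixed clear mat 2 mm thick, turned any way round. Lid: top 12 mm, 156 x 106 mm. Origin: centre of its underside, z up. A latch hinges at the middle of each long side: latch_a at y = +55 mm, latch_b at y = -55 mm, hinge lines along x, 58 mm above the underside. Over about 4 N sideways slides the box.
- latch_a (a joint): Angle (rad) of the blue flap on the +y side, 40 mm wide, 34 mm from hinge to free edge, 4 mm thick. 0 = hangs straight down, flat on the side (shut); grows as the edge swings out and up; 1.57 = level. Stiff hinge, no spring: stays where left; 1 to 2 N at mid flap moves it. To shut: press it down from above beside the lid, then in towards the box; a level push on a wide open flap may jam.
- latch_b (a joint): The same for the blue latch on the box's -y side (0 = shut, grows outward and up).
- latch_a_mid (a point): Middle of the latch_a flap, 17 mm from its hinge line, in the middle of its thickness; moves with the flap.
- latch_b_mid (a point): Middle of the latch_b flap, in the same way.
- tumbler: Glass tumbler, loose, 72 mm across, 100 mm high; origin under its centre. Leave alone.
- jar: Amber glass jar with red cap, loose, 60 mm across, 75 mm high; origin under its centre. Leave alone.
- pot: Green ceramic plant pot with a round cactus, loose, 106 mm across, 153 mm high over all; origin under its centre. Leave alone.
- pen: Silver pen lying on the mat, loose, 132 mm long (its x), 9 mm thick; origin under its centre. Leave alone.
- clock: White alarm clock, loose, 45 x 90 x 79 mm high; origin under its centre. Leave alone.
- book: Red paperback lying flat, loose, 125 x 190 x 28 mm; origin under its centre. Leave alone.
- pegboard: Wooden pegboard, fixed, 200 mm (x) x 100 mm (y) x 18 mm, with two upright steel pegs 10 mm thick and 50 mm high at x = -50 and +50 mm; origin under its centre.
- ring: Brass ring, 40 mm across, 8 mm high, lying round the pegboard's +x peg, loose. Leave alone.

How it is judged:
On the way, in this order (a step that is already met when the one before it is completed fails the run):
1. the tool point dwells just above the open latch for 1.5 s (TCP within 30 mm sideways and 90 mm in all of the flap's middle), touching nothing, the latch still as it was (horizontal distance between the grasp point and latch_a_mid below 0.03 m and distance between the grasp point and latch_a_mid below 0.09 m and contact force between each of the arm, the fingers and anything else below 0.1 N and distance of latch_a_mid from where it was at the start of the episode below 0.005 m and value of joint latch_a above 0.6 rad), for 1.5 s.
2. that latch is shut against the box (value of joint latch_a below 0.12 rad), for 0.2 s.
At the end, for the whole second after the job is handed in: Both latches are shut (each within 0.12 rad of hanging flat), the box stands level and at rest on the mat within 30 mm of where it started, and every other thing is within 15 mm of where it stood (value of joint each of latch_a, latch_b below 0.12 rad and distance of lunchbox from where it was at the start of the episode below 0.03 m and linear speed of lunchbox below 0.01 m/s and angle between lunchbox's own z axis and vertical below 0.05 rad and height (world z) of lunchbox below 0.008 m and distance of each of tumbler, jar, pot, pen, clock, book, ring from where it was at the start of the episode below 0.015 m); the robot touches nothing.
It fails at once if the lunch box is lifted more than 8 mm or tipped (height (world z) of lunchbox above 0.01 m or angle between lunchbox's own z axis and vertical above 0.12 rad).
It fails at once if the lunch box is shoved more than 30 mm or swung round (other latch displaced more than 40 mm) (distance of lunchbox from where it was at the start of the episode above 0.03 m or distance of latch_b_mid from where it was at the start of the episode above 0.04 m).
It fails at once if the box or a latch is pressed harder than 25 N (contact force between any of the arm, the fingers and lunchbox above 25 N).
It fails at once if the other latch is opened (value of joint latch_b above 0.2 rad).
It fails at once if a bystander is moved more than 15 mm (distance of any of tumbler, jar, pot, pen, clock, book, ring from where it was at the start of the episode above 0.015 m).
It also fails if it takes over 40 s, if anything falls off the work surface, if the arm or the gripper's body presses on something with over 40 N, if the wrist force passes 120 N, or if a joint passes its speed limit or range.

## Working session

There is one attempt and no reset: what is moved stays moved. The work goes in short steps, each a Python script; the robot and the scene stay as the last script left them, time stands still between calls to the robot, and variables do not carry over. Pictures are saved under pics/ and viewed, at most 10 in all, crops included, and the job is handed in when it is done.

```bash
mkdir -p pics
python3 - <<'E'
from cell import arm
import cv2,pickle
for n in("scene","side"):
    c=arm.camera(n); pickle.dump(c,open(n+".pkl","wb"))
    cv2.imwrite(f"pics/{n}0.png",cv2.resize(c["color"][:,:,::-1],(768,576),interpolation=cv2.INTER_CUBIC))
    print(n,c["fx"],c["cx"],c["cy"],c["rvec"],c["tvec"])
E
```

```text
scene 492.4567673487586 248.42839680423216 182.77727457809036 [ 0.92266465  2.44975166 -1.16406695] [ 0.44932179 -0.19203723  1.78568501]
side 417.92029534639363 258.55560003280505 194.88573020081682 [ 2.12246342 -0.27123807  0.13284626] [-0.54264637  0.14919003  0.92490932]
```

View pics/scene0.png

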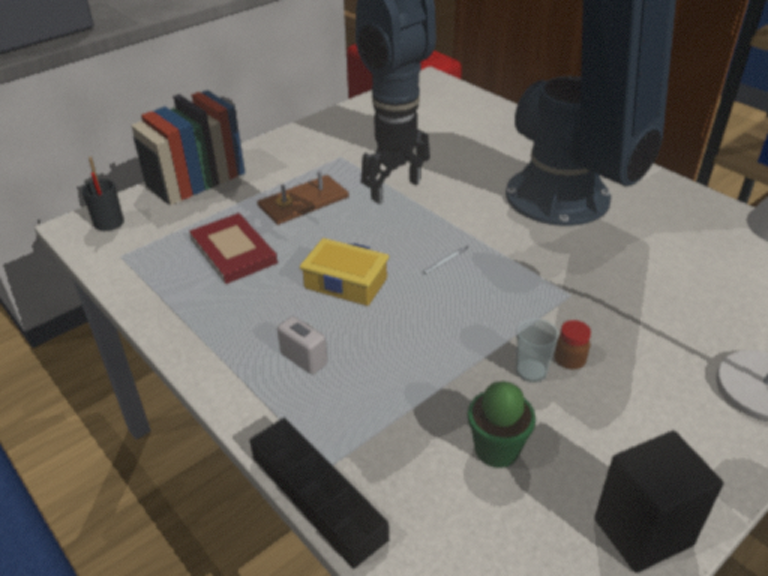

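View pics/side0.png

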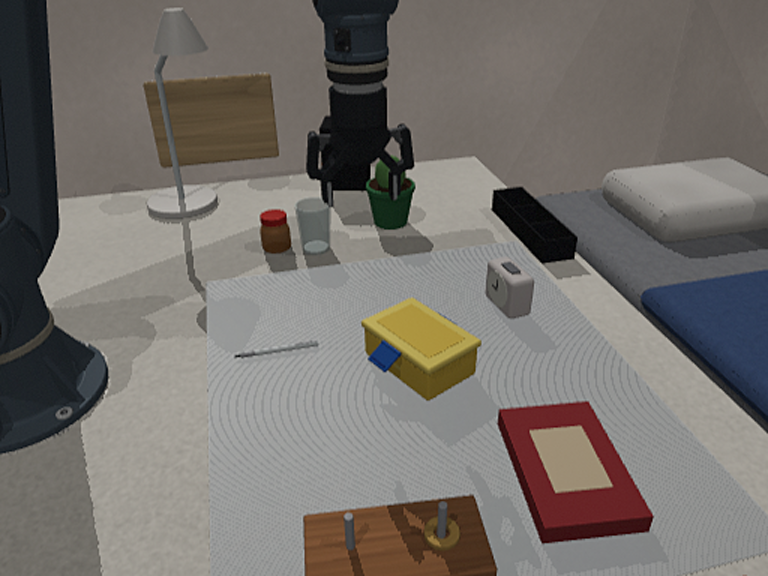

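The scene view shows the box at about (345,270), with a shut latch at (333,284) and a dark sliver of the open one behind the lid at (360,246). The side view shows the open flap at (384,355), on the long side facing the robot. I'll enlarge both views.

Run:
```python
import cv2,pickle
# native crops: scale 8 ; scene origin (195,155) 75x55 ; side origin(235,190) 95x80
for n,(x,y,w,h,s) in dict(scene=(195,155,75,55,10),side=(235,190,95,75,8)).items():
    c=pickle.load(open(n+".pkl","rb"))["color"][y:y+h,x:x+w,::-1]
    c=cv2.resize(c,None,fx=s,fy=s,interpolation=cv2.INTER_CUBIC)
    for k in range(0,w,10): cv2.putText(c,str(x+k),(k*s,10),0,.35,(255,255,255)); cv2.line(c,(k*s,0),(k*s,h*s),(160,160,160),1)
    for k in range(0,h,10): cv2.putText(c,str(y+k),(0,k*s+10),0,.35,(255,255,255)); cv2.line(c,(0,k*s),(w*s,k*s),(160,160,160),1)
    cv2.imwrite(f"pics/{n}1.png",c)
```

```text
(no output)
```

View pics/scene1.png

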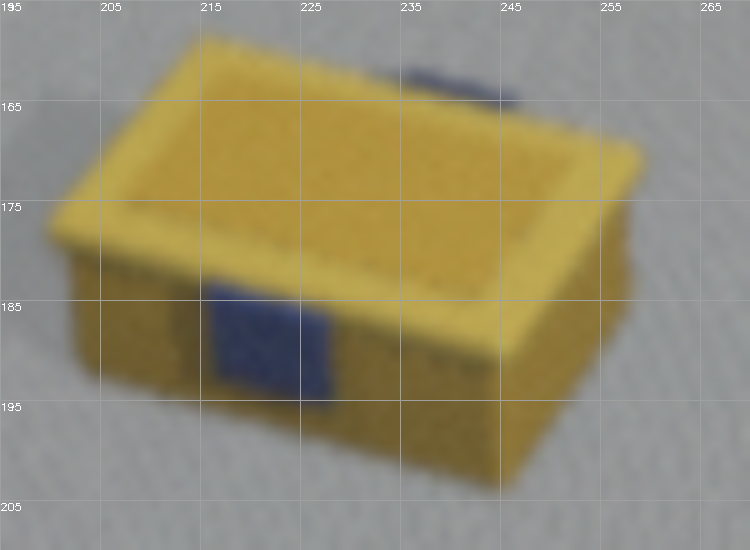

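View pics/side1.png

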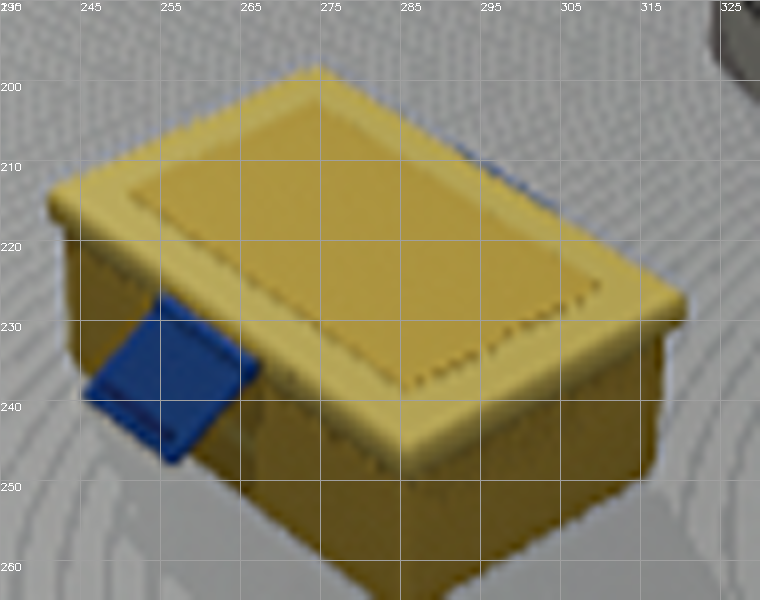

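```bash
cat > vis.py <<'E'
import cv2,pickle,numpy as np
C={n:pickle.load(open(n+".pkl","rb")) for n in("scene","side")}
def P(c):
    K=np.array([[c["fx"],0,c["cx"]],[0,c["fy"],c["cy"]],[0,0,1.]])
    return K@np.c_[cv2.Rodrigues(np.array(c["rvec"]))[0],c["tvec"]]
def tri(a,b):
    X=cv2.triangulatePoints(P(C["scene"]),P(C["side"]),np.float64(a).T,np.float64(b).T); return (X[:3]/X[3]).T
def proj(n,X):
    q=np.c_[X,np.ones(len(X))]@P(C[n]).T; return q[:,:2]/q[:,2:]
E
python3 - <<'E'
from vis import *
from scipy.optimize import least_squares
np.set_printoptions(precision=4,suppress=True)
sc=np.array([(215.3,158.8),(259.3,170.0),(245.5,190.5),(200,177.6)]) #cyclic
sd=np.array([(285.6,245.2),(241.3,213.8),(274.8,198.2),(320.6,227.1)])
for r in range(4):
    X=tri(sc,np.roll(sd,r,0)); e=max(abs(proj("scene",X)-sc).max(),abs(proj("side",X)-np.roll(sd,r,0)).max()); print(r,e,X.tolist() if e<6 else "", [np.linalg.norm(X[i]-X[i-1]) for i in range(4)])
def R(t):return np.array([[np.cos(t),-np.sin(t),0],[np.sin(t),np.cos(t),0],[0,0,1]])
# box frame: open side = +y ; flap points
lid=np.array([(78,53,65),(-78,53,65),(-78,-53,65),(78,-53,65)])/1e3
X=tri(sc,sd); c0=X.mean(0)
best=[]
def model(p):
    x,y,z,t,a=p
    M=lambda Q:Q@R(t).T+[x,y,z]
    ue=np.array([0,np.sin(a),-np.cos(a)]);n=np.array([0,np.cos(a),np.sin(a)])
    h=np.array([0,.055,.058])
    F=np.array([h+s*np.array([.02,0,0])+.034*ue+o*.002*n for s in(1,-1) for o in(1,-1)])
    return M(lid),M(F)
def res(p):
    L,F=model(p)
    # side free-edge upper (95,375)(180,440), lower (85,395)(172,463) for two ends
    f=proj("side",F)
    up={0:(235+184/8,190+438/8),1:(235+172/8,190+463/8),2:(235+97/8,190+376/8),3:(235+85/8,190+395/8)}
    return np.r_[(proj("scene",L)-sc).ravel(),(proj("side",L)-sd).ravel(),(f-np.array([up[i] for i in range(4)])).ravel()]
for t0 in np.arange(-3,3.2,.5):
  for a0 in(.8,1.5):
    s=least_squares(res,[c0[0],c0[1],.002,t0,a0],loss="soft_l1"); best.append((s.cost,s.x,s.fun))
b=min(best,key=lambda q:q[0]); print(b[0],b[1]);print(res(b[1]).reshape(-1,2))
L,F=model(b[1]);print("lid",L,"flap",F)
print("scene flap",proj("scene",F))
E
```

```text
0 1.2281874291459758 [[0.5763721370040515, -0.1754076110062986, 0.06411464994274887], [0.511134641842097, -0.03938268315637785, 0.06322648654115332], [0.6046056279222831, 0.00525606479260535, 0.06217075088226127], [0.6687831438505883, -0.13317380917365101, 0.06253855937630985]] [np.float64(0.10161679125569571), np.float64(0.15086252220419133), np.float64(0.10358840492563177), np.float64(0.1525834815441363)]
1 30.073210347800057  [np.float64(0.0658222634878007), np.float64(0.12695168812399238), np.float64(0.06283229794516315), np.float64(0.13345197033202644)]
2 47.91740583000842  [np.float64(0.05336036588578395), np.float64(0.07241244245560016), np.float64(0.08054153153134395), np.float64(0.098686926878183)]
3 30.256489075130844  [np.float64(0.09723261944867659), np.float64(0.12333885532298597), np.float64(0.09913213200882887), np.float64(0.11757779322202773)]
304.4457665638621 [ 0.5737 -0.1265 -0.0141  0.5474  0.6651]
[[ 18.7716  28.1872]
 [ -9.295  -12.9013]
 [-26.2158 -38.7908]
 [  1.3142   3.0605]
 [ -1.3575 -33.0359]
 [ -5.4272  28.5946]
 [ -2.5883  67.4455]
 [ -0.3849   3.9031]
 [  1.7994 -15.1369]
 [  4.2665 -16.8654]
 [  0.5249   0.2605]
 [  3.0092  -0.6788]]
lid [[ 0.6127 -0.0407  0.0509]
 [ 0.4795 -0.1218  0.0509]
 [ 0.5347 -0.2124  0.0509]
 [ 0.6679 -0.1312  0.0509]] flap [[ 0.5504 -0.0499  0.0184]
 [ 0.552  -0.0526  0.0159]
 [ 0.5163 -0.0707  0.0184]
 [ 0.5179 -0.0734  0.0159]]
scene flap [[248.0908 184.8798]
 [247.1502 185.304 ]
 [251.9874 177.1198]
 [251.0584 177.5478]]
```

```bash
cat > fit.py <<'E'
from vis import *
from scipy.optimize import least_squares
np.set_printoptions(precision=4,suppress=True)
sc=np.array([(215.3,158.8),(259.3,170.0),(245.5,190.5),(200,177.6)])
sd=np.array([(285.6,245.2),(241.3,213.8),(274.8,198.2),(320.6,227.1)])
fl=np.array([(258,244.75),(256.5,247.9),(247.1,237),(245.6,239.4)])
def R(t):return np.array([[np.cos(t),-np.sin(t),0],[np.sin(t),np.cos(t),0],[0,0,1]])
lid=np.array([(-78,53,65),(78,53,65),(78,-53,65),(-78,-53,65)])/1e3
def model(p):
    x,y,z,t,a=p
    ue=np.array([0,np.sin(a),-np.cos(a)]);n=np.array([0,np.cos(a),np.sin(a)]);h=np.array([0,.055,.058])
    F=np.array([h+s*np.array([.02,0,0])+.034*ue+o*.002*n for s in(-1,1) for o in(1,-1)]+[h+.017*ue])
    M=lambda Q:Q@R(t).T+[x,y,z]
    return M(lid),M(F)
def res(p):
    L,F=model(p)
    return np.r_[(proj("scene",L)-sc).ravel(),(proj("side",L)-sd).ravel(),(proj("side",F[:4])-fl).ravel()]
X=tri(sc,sd).mean(0)
b=min((least_squares(res,[X[0],X[1],0,2.02,a],loss="soft_l1") for a in(.7,1.,1.5,2)),key=lambda s:s.cost)
E
python3 - <<'E'
from fit import *
print(b.cost,b.x);print(res(b.x).reshape(-1,2))
L,F=model(b.x);print("lid",L,"flap",F)
print("scene flap",proj("scene",F), "expect (236,161.8),(247,164.8)")
E
```

```text
8.445482914352816 [ 0.5908 -0.0849 -0.0018  2.0093  1.1904]
[[ 0.1906 -0.3836]
 [ 1.2364  0.0268]
 [ 0.8225  0.1867]
 [-0.458   0.1933]
 [ 1.389   1.5068]
 [-0.2225 -0.2651]
 [ 0.8566 -0.793 ]
 [ 2.02   -0.3559]
 [-1.5682  1.7522]
 [ 0.4964 -0.3329]
 [-2.1649  0.5685]
 [-0.0817 -0.77  ]]
lid [[ 0.5759 -0.1781  0.0632]
 [ 0.5097 -0.0368  0.0632]
 [ 0.6056  0.0082  0.0632]
 [ 0.6719 -0.1331  0.0632]] flap [[ 0.5202 -0.1401  0.0454]
 [ 0.5216 -0.1395  0.0417]
 [ 0.5032 -0.1039  0.0454]
 [ 0.5046 -0.1033  0.0417]
 [ 0.5267 -0.115   0.0499]]
scene flap [[236.7583 161.0556]
 [236.6057 162.2332]
 [248.0876 163.9519]
 [247.9241 165.1368]
 [240.1767 164.2994]] expect (236,161.8),(247,164.8)
```

The fit holds together: the lid corners match in size and height to within 4 mm, the flap angle is about 1.2 rad, and the predicted scene view of the flap agrees. Next I'll go above it and check with the wrist camera.

```bash
cat > rob.py <<'E'
from fit import *
from cell import arm
from scipy.spatial.transform import Rotation as Ro
th=b.x[3]; mid=model(b.x)[1][4]+[0,0,.002]
o=np.array([-np.sin(th),np.cos(th),0]); u=np.array([np.cos(th),np.sin(th),0])
hinge=np.array([b.x[0],b.x[1],.060])+.055*o      # middle of hinge line
def rot(tilt,s):   # tool z tips towards the box by tilt
    z=-np.sin(tilt)*o-np.cos(tilt)*np.array([0,0,1]); y=s*u
    return Ro.from_matrix(np.c_[np.cross(y,z),y,z])
def tcp(tip,r): return np.asarray(tip)-.019*r.as_matrix()[:,2]
def st(): print("t %.1f"%arm.current_time_s(),"tcp",np.round(arm.current_position(),4),"F",np.round(arm.current_contact_force(),2))
def snap(n,f):
    c=arm.camera(n); cv2.imwrite(f"pics/{f}.png",cv2.resize(c["color"][:,:,::-1],(768,576),interpolation=cv2.INTER_CUBIC)); pickle.dump(c,open(f+".pkl","wb")); return c
E
python3 - <<'E'
from rob import *
arm.grip(0.0)
j=np.array(arm.current_joint_positions())
S=min((1,-1),key=lambda s:abs(np.array(arm.ik(mid+[0,0,.14],rot(0,s).as_quat()))-j).max()); print("S",S)
arm.move_pose(mid+[0,0,.14],rot(0,S).as_quat()); st()
c=snap("wrist","wrist0")
C["wrist"]=c; L,F=model(b.x+[0,0,.002,0,0]); print(proj("wrist",L)*1.5,proj("wrist",F)*1.5)
E
```

```text
S -1
t 1.8 tcp [ 0.5268 -0.1148  0.1921] F [ 0.75 -0.04  0.  ]
[[518.1224 256.6606]
 [241.8881 255.5874]
 [223.1712  46.6037]
 [538.0027  47.823 ]] [[412.0036 303.4417]
 [411.6888 299.2957]
 [347.9539 303.1927]
 [348.3333 299.0493]
 [380.0201 279.8593]]
```

View pics/wrist0.png

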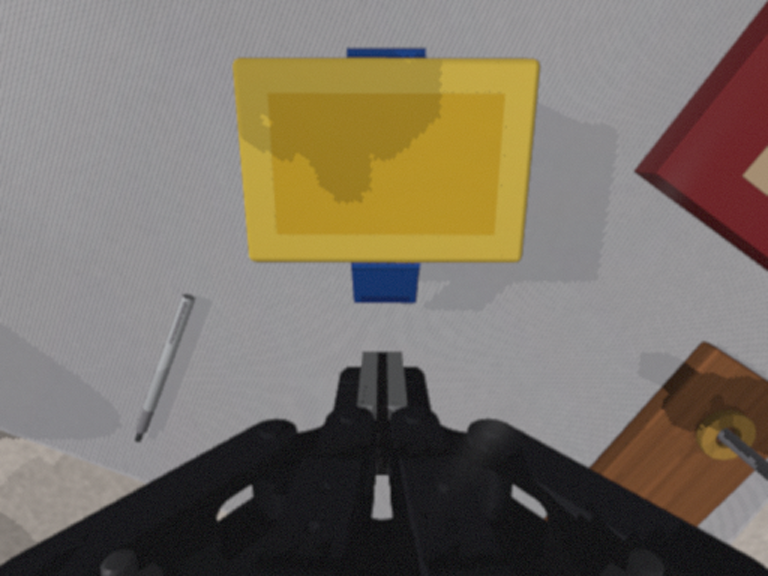

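The wrist view shows the open flap at (355–417, 263–302), and the lid's near edge at row 261 (predicted 256). The estimate is a few mm off, so I'll refit using all three views with the known mat height.

```bash
cat >> fit.py <<'E'
C["wrist"]=pickle.load(open("wrist0.pkl","rb"))
wl=np.array([(521,261),(250,261),(236,58),(538,58)])/1.5; wf=np.array([(417,302),(355,302)])/1.5
def res3(p):
    p=np.r_[p[:2],.002,p[2:]]; L,F=model(p)
    return np.r_[res(p),1.5*(proj("wrist",L)-wl).ravel(),1.5*(proj("wrist",F[[0,2]])-wf).ravel()]
b3=least_squares(res3,b.x[[0,1,3,4]],loss="soft_l1")
b.x=np.r_[b3.x[:2],.002,b3.x[2:]]
E
sed -i 's/+\[0,0,.002\]$//' rob.py
python3 - <<'E'
from rob import *
print(b.x,mid,hinge);print(res3(b3.x).reshape(-1,2).T)
print(Ro.from_quat(arm.current_eef_rot()).as_matrix())
r=rot(0,-1); p=tcp(mid+[0,0,.026],r)
arm.move_pose(p+[0,0,.04],r.as_quat()); arm.servo_line(p,feed=.08); arm.hold(2.2); st()
snap("side","side2"); snap("wrist","wrist2")
E
```

```text
[ 0.5885 -0.0894  0.002   2.013   0.9766] [ 0.526  -0.119   0.0505] [ 0.5388 -0.113   0.06  ]
[[-0.2764  0.7902  0.491  -0.8216  1.1945 -0.8909  0.3389  1.946  -0.8631
   1.4689 -1.5482  0.7976  3.2569 -2.553  -7.3193  6.2596 -0.1502 -1.1152]
 [-2.2145 -1.9817 -1.9146 -1.713   1.5997 -0.3017 -0.9967 -0.4856  3.7392
   1.3553  2.5142  0.8873  2.8019  2.7184 -2.541  -2.6081  0.2975  0.2726]]
[[ 0.9043  0.4269  0.0005]
 [ 0.4269 -0.9043  0.0001]
 [ 0.0005  0.0001 -1.    ]]
t 5.0 tcp [ 0.526  -0.119   0.0955] F [ 0.75 -0.    1.33]
```

View pics/side2.png

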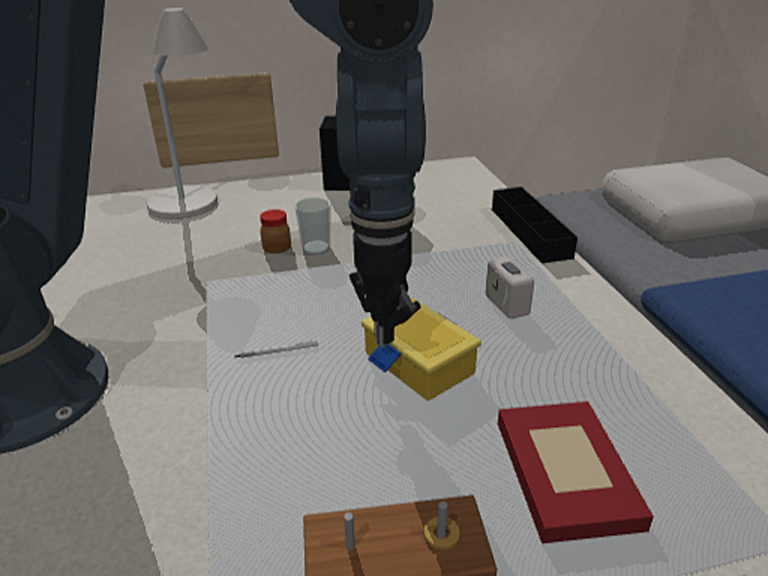

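View pics/wrist2.png

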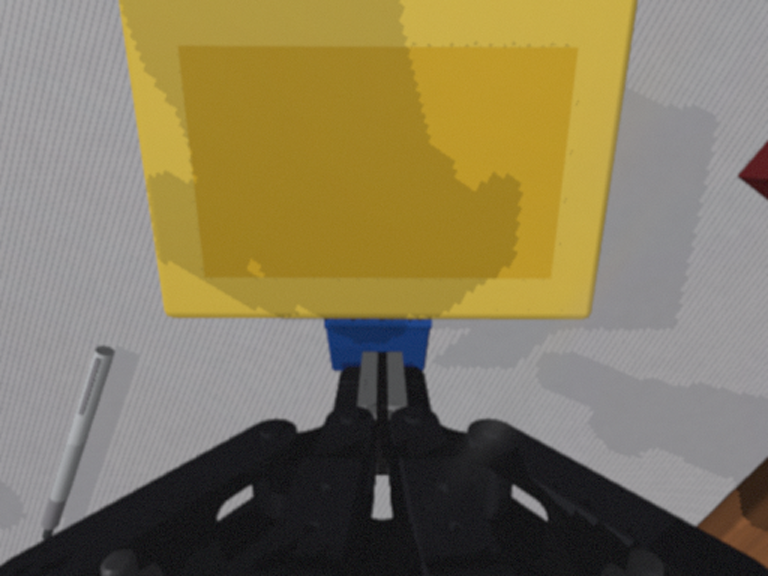

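The side view has the fingertips just above the blue flap, at (385,340) and (384,357), and the flap hasn't moved. The wrist view has the tips centred on it. I'll check that the 1.3 N reading isn't contact by dwelling a little higher, then press down.

Run:
```python
from rob import *
st(); p=np.array(arm.current_position())
arm.servo_line(p+[0,0,.01],feed=.05); arm.hold(1.9); st()
r=rot(.2,-1)
a=hinge+.027*o; a[2]=.085
arm.servo_line(tcp(a,r),rot=r.as_quat(),feed=.06); arm.hold(.3); st()
for z in (.06,.05,.04,.034,.028):
    a[2]=z; h=arm.servo_line(tcp(a,r),feed=.025,stop_force=6); st()
    if h: print("stopped at",z); break
snap("wrist","wrist3")
```

```text
t 5.1 tcp [ 0.526  -0.119   0.0955] F [-0.18  0.23 -0.28]
t 7.3 tcp [ 0.526  -0.119   0.1055] F [ 0.59 -0.38 -0.53]
t 8.1 tcp [ 0.5118 -0.1259  0.1036] F [ 0.12 -0.61 -0.06]
t 9.2 tcp [ 0.5111 -0.1262  0.0788] F [-0.1   0.86  0.85]
t 9.8 tcp [ 0.5109 -0.1261  0.0685] F [-0.5   0.34 -0.32]
t 10.3 tcp [ 0.5108 -0.1261  0.0584] F [-0.03 -0.13 -0.51]
t 10.7 tcp [ 0.5108 -0.1261  0.0524] F [ 0.1  -0.03 -0.34]
t 11.1 tcp [ 0.5108 -0.1261  0.0464] F [ 0.8   0.91 -0.83]
```

View pics/wrist3.png

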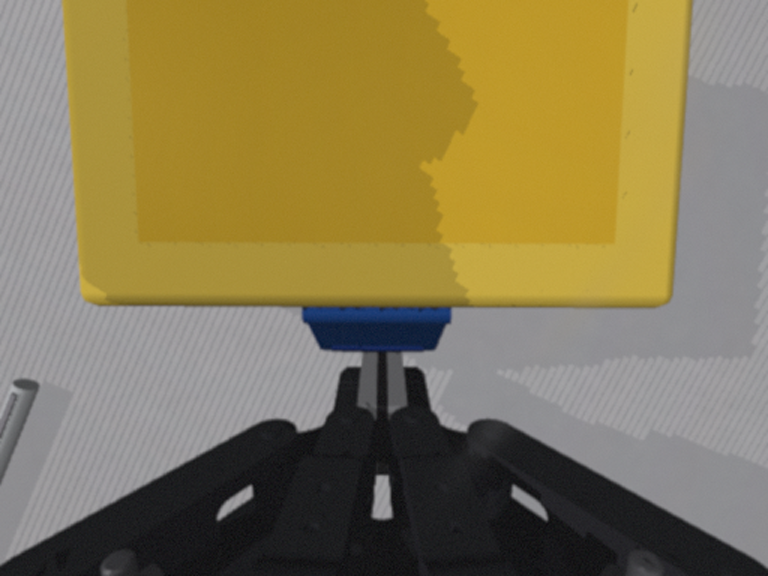

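The flap is partly down, with its free edge at row 349, right in front of the fingertips, and no notable force. Now I'll push it in towards the box.

Run:
```python
from rob import *
r=rot(.2,-1); a=hinge+.027*o; a[2]=.028
b0=a-.022*o
h=arm.servo_line(tcp(b0,r),feed=.015,stop_force=3.2); st()
print(h,"tip offset from hinge",(np.array(arm.current_position())+.019*r.as_matrix()[:,2]-hinge)@o)
arm.hold(.3); st(); snap("side","side4")
c=cv2.imread("pics/side4.png")[270:430,310:510]; cv2.imwrite("pics/side4c.png",cv2.resize(c,(750,600),interpolation=cv2.INTER_CUBIC))
```

```text
t 12.2 tcp [ 0.5246 -0.1193  0.0461] F [ 0.44 -0.56 -0.17]
True tip offset from hinge 0.011762765037709462
t 12.5 tcp [ 0.524  -0.1194  0.0457] F [-0.95  0.14 -0.5 ]
```

View pics/side4c.png

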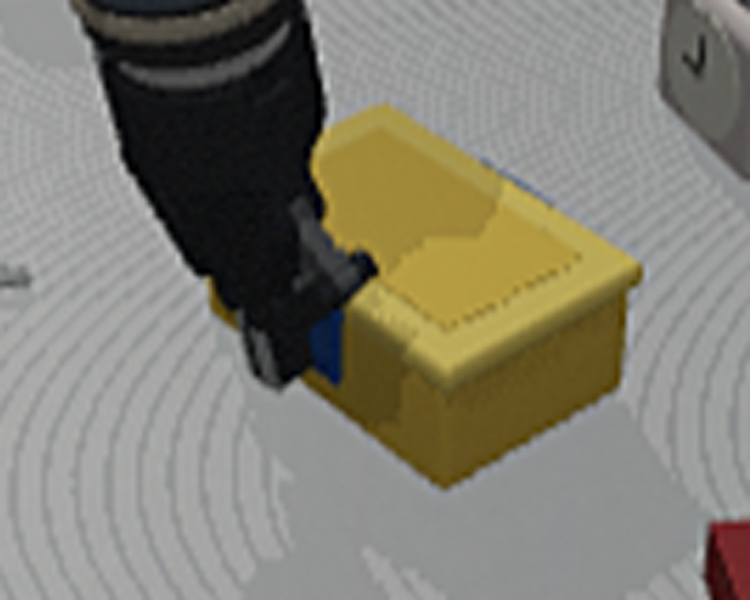

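The flap now hangs nearly flat at (330,345), with the fingers on it, and the box is undisturbed. I'll press again to confirm the end stop, then retreat and look.

Run:
```python
from rob import *
r=rot(.2,-1)
for k in range(2):
    p=np.array(arm.current_position())
    h=arm.servo_line(p-.005*o,feed=.01,stop_force=3.2); print(h,(np.array(arm.current_position())+.019*r.as_matrix()[:,2]-hinge)@o); st()
p=np.array(arm.current_position())
arm.servo_line(p+.05*o,feed=.06); p=np.array(arm.current_position()); arm.servo_line(p+[0,0,.12],feed=.15)
arm.move_pose(np.array([.40,-.10,.25]),rot(0,-1).as_quat()); st()
snap("side","side5")
c=cv2.imread("pics/side5.png")[270:430,310:510]; c=cv2.resize(c,(750,600),interpolation=cv2.INTER_CUBIC)
cv2.imwrite("pics/side5c.png",c)
a=pickle.load(open("side.pkl","rb"))["color"];d=pickle.load(open("side5.pkl","rb"))["color"]
```

```text
True 0.011541478084621668
t 12.8 tcp [ 0.5246 -0.1188  0.0453] F [0.42 0.6  0.08]
True 0.011593303045515929
t 13.1 tcp [ 0.5243 -0.1184  0.0446] F [-0.03 -0.65  0.01]
t 15.6 tcp [ 0.4003 -0.0997  0.2494] F [-0.03 -0.07 -0.41]
```

View pics/side5c.png

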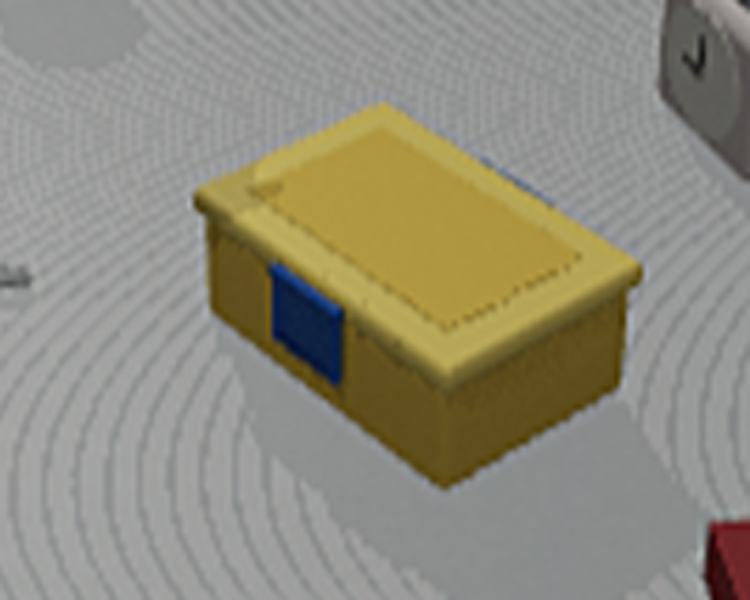

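The flap now hangs at (270–343, 265–385), parallel to the side, and the box has not moved. I'll check its angle numerically before handing in.

Run:
```python
from fit import *
q=lambda P:(np.array([310,270])+np.array(P)/3.75)/1.5
print("obs bottom edge - lid near corner(447,360 top)",q([(341,385),(274,337)])-q([(445,360)]))
p0=b.x
for a in(0,.06,.12,.2,.3):
    p=p0.copy();p[4]=a;L,F=model(p); f=proj("side",F[[0,2]]); print(a,f-proj("side",L[:1]))
    # drop of the outer face from hinge to edge
    p2=p0.copy();M=np.array([[s*.02,.055+.002*np.cos(a)+d*np.sin(a),.058+.002*np.sin(a)-d*np.cos(a)] for s in(-1,1) for d in(0,.034)])@R(p[3]).T+p[:3]
    g=proj("side",M); print("   edge vecs",g[1]-g[0],g[3]-g[2])
print("obs edge vecs",q([(341,385)])-q([(343,318)]),q([(274,337)])-q([(270,265)]))
```

```text
obs bottom edge - lid near corner(447,360 top) [[-18.4889   4.4444]
 [-30.4     -4.0889]]
0 [[-19.8915   2.3755]
 [-31.4598  -6.3946]]
   edge vecs [ 0.0157 12.3038] [ 0.2444 12.1274]
0.06 [[-20.6015   2.7014]
 [-32.1645  -6.0888]]
   edge vecs [-0.6955 12.6748] [-0.4607 12.4775]
0.12 [[-21.3084   2.9822]
 [-32.8669  -5.8275]]
   edge vecs [-1.4062 13.0017] [-1.166  12.7841]
0.2 [[-22.2419   3.2844]
 [-33.7957  -5.5501]]
   edge vecs [-2.3487 13.367 ] [-2.1026 13.1235]
0.3 [[-23.3862   3.5428]
 [-34.9361  -5.3206]]
   edge vecs [-3.5105 13.7063] [-3.2591 13.4323]
obs edge vecs [[-0.3556 11.9111]] [[ 0.7111 12.8   ]]
```

The observed edge vectors match an angle of about 0–0.03 rad, so the latch is shut.

```bash
python3 -c "
from cell import arm
print(arm.finish_job(),arm.current_time_s())"
```

```text
the job is handed in; nothing more can be done
the job is handed in; nothing more can be done
```

I held the fingertips above the open latch (the one facing the robot), then pushed it shut and moved clear; pictures afterwards show it flat, with the box where it was, and the job is handed in, with no verdict shown.

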